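Vent and open the pressure filter holder

TASK

Open the pressure filter holder so that its membrane can be changed. First vent it: press the slanted red plunger fully home, firmly but without ramming it, keep it in for about two seconds and let it spring back, which also leaves the lock pin down. Then turn the bayonet lid anticlockwise until its lugs reach the slots, lift it free, and lay it gently, grip bar up, in the middle of the blue mat; leave everything else where it stands.

Things in the scene. Friction and masses are not known exactly. Their poses are not given: they have to be found in the camera images.
- filter_holder: fixed round steel pressure filter holder, 136 mm wide at its foot. Origin under its centre on the table, z up; its -x side carries the slanted red plunger. A gauge sits low on its +y side and a hose barb low on its -y side, both below 65 mm
- lid_seat (a point): on the holder's axis, 78 mm up, at the flange face on which the lid's lugs rest; axes as the holder's. Three hooks (6 to 12 mm above the face, 126 mm wide in all) hold the lugs down; between them are three slots, each about 34 degrees wide, centred 189, 309 and 69 degrees anticlockwise of +x
- plunger_face (a point): centre of the round face, 22 mm wide, of the red vent plunger's button; moves with it. Out, it is 95 mm from the holder's axis (to its -x) and 92 mm up. Its z axis points outward along the plunger's axis, 40 degrees from vertical, leaning away from the holder: press along -z. 25 mm beside it are free; the holder's collar is 20 mm from the plunger's axis line
- vent_plunger (a joint): stroke of the vent plunger, m: 0 fully out, 0.012 fully home on a hard stop. A spring pushes it out (3 N at first, 7 N at the end); with the lock pin's drag about 9 N take it to the stop, where the force rises steeply. It springs back when let go
- lock_pin (a joint): how far the lock pin has been pushed down, m. The plunger's foot pushes it down through the whole stroke; only a full stroke (pin 0.0085 or more) takes it below the flange. It stays down when the plunger springs back
- pin_top (a point): top of the red lock pin, 6.4 mm thick, 53 mm from the holder's axis on its -x side, in the front slot. Up, it stands 8.5 mm above the flange and keeps a lug from entering the slot, so the lid turns some degrees only
- lid: loose steel bayonet lid, 0.2 to 0.35 kg, plate 92 mm wide, three lugs reaching 56 mm from its axis. Origin at the centre of its spigot's underside (76 mm wide), z up; seated, 72 mm above the table. It has 1 mm of play under the hooks and 1.5 mm sideways. At the holder's yaw its lugs are in the slots and it lifts straight out; locked, it stands 31 to 40 degrees clockwise of that
- lid_bar (a point): middle of the lid's black grip bar, 31 mm above the lid's origin: along the lid's x axis, 76 mm long, 14 mm thick, 20 mm high. Grip it across, from above. Turned anticlockwise (from above) the lugs meet stops about 3 degrees past the slots' middle; there too the lid lifts out. It is clear of the hooks after rising 20 mm
- mat: blue silicone mat for the lid: 150x150 mm, 3 mm thick, fixed; origin under its centre
- forceps: bystander: steel forceps lying flat, 122 mm long, 10 mm high; origin under its middle
- bottle_orange_cap: bystander: clear 250 ml bottle with orange screw cap, 70 mm wide, 142 mm high; origin under its centre
- beaker: bystander: 250 ml glass beaker, 74 mm wide, 96 mm high; origin under its centre
- amber_vial: bystander: brown screw-cap vial with black cap, 18 mm wide, 49 mm high; origin under its centre
- pink_vial: bystander: vial with red cap, 18 mm wide, 49 mm high; origin under its centre
- timer: bystander: small white bench timer with coloured buttons, 60x66x18 mm; origin under its centre

How it is judged:
On the way, in this order (a step that is already met when the one before it is completed fails the run):
1. the vent plunger is pressed fully home and kept in (value of joint vent_plunger above 0.011 m), for 1 s.
2. the lid is lifted free of the hooks (z of lid in the frame of filter_holder above 0.1 m), for 0.1 s.
At the end, for the whole second after the job is handed in: The lid lies at rest on the mat, upright within 0.08 rad with its grip bar up, its centre within 35 mm of the mat's centre; the vent plunger is out again (under 1 mm in) and the lock pin is down (over 7.8 mm) (horizontal distance between lid and mat below 0.035 m and z of lid in the frame of mat between 0 and 0.008 m and angle between lid's own z axis and vertical below 0.08 rad and linear speed of lid below 0.02 m/s and value of joint vent_plunger below 0.001 m and value of joint lock_pin above 0.0078 m); the robot touches nothing.
It fails at once if the plunger is rammed (over 45 N) (contact force between anything else and vent_plunger above 45 N).
It fails at once if the lid is dropped (faster than 0.6 m/s with no finger on it) (linear speed of lid above 0.6 m/s and contact force between the fingers and lid below 0.2 N).
It fails at once if a bystander is moved by more than 30 mm (distance of any of forceps, bottle_orange_cap, beaker, amber_vial, pink_vial, timer from where it was at the start of the episode above 0.03 m).
It also fails if it takes over 72 s, if anything falls off the work surface, if the arm or the gripper's body presses on something with over 40 N, if the wrist force passes 120 N, or if a joint passes its speed limit or range.

ROBOT

A 6-joint arm with a two-finger parallel gripper is mounted at the origin on a cart in front of the work surface, level with it; the furniture and walls round the work are solid. World frame = base frame: x ahead of the robot, y to its left, z up, the work surface at z = 0. Lengths are in m, angles in rad, forces in N, time in s.
With the tool pointing down it reaches from about 0.375 to 0.9 m from the base axis. Payload 3.1 kg.
Tool frame: the origin (TCP) lies between the finger pads; the fingertips stand 11 mm ahead of it and the grasp point (between the pads) lies 8 mm behind it; z points along the fingers, y is the line along which they close (so a half turn about z gives the same grasp; the last joint's range is limited). The gripper opens to 87 mm and grips with 3 to 60 N. Pads are 19 mm wide; open, the fingers measure 117 mm over their backs; the gripper's body (75 mm by 190 mm) begins 51 mm behind the grasp point.
Start: joints at [0.988, 0.527, 1.433, -0, 1.181, -0.178], TCP at [0.246, 0.574, 0.202] pointing down, gripper open.
Joint ranges: [-3.08, 3.08], [-0.75, 2.2], [0.22, 2.44], [-1.43, 4.57], [0, 2.65], [-2.85, 2.85]. Speed limits (rad/s): [2.79, 2.79, 3.14, 3.14, 3.14, 3.14].

INTERFACE

Orientations are given as a unit quaternion [x, y, z, w].
In Python, from rig import get_obs, camera, hand_in gives the robot as it stands.
- The arm moves only by the shell command python3 -m pendant 'ROWS' [FORCE]. ROWS is JSON, a list that holds one entry, the list of rows, each a list of 7 numbers: the shift along the tool's x, y, z in m, then the turn, a rotation vector about the tool's x, y, z in degrees, then the opening, from 0 (shut) to 1 (fully open). In form: [[[x, y, z, ax, ay, az, fingers], ...]]. A call has exactly 5 rows; each row shifts and turns the commanded pose from where the row before left it, along the tool's axes as they then stand; what a row does not reach is not made up. A row lasts 1/8 s, in which the tool goes at most 62.5 mm and 10.7 degrees, less where a joint would pass 70% of its speed; a pose out of reach is approached as far as the arm can. A call with a gripper value outside its range is refused whole. The fingers move at their own pace and stop on an object; FORCE is the grip in N (left out, the last holds). Time passes only in rows, so rows that do not move let the fingers close, or fill a call up. It gives the time, the measured TCP pose, the force, the opening and the grip force at its end, in the units of the state.
- get_obs(): the state, without advancing time (a new reading comes with each control period).
- camera(name): name is "scene" or "top" or "wrist"; returns a dict with "img" (384x512x3 uint8, red, green, blue), "intrinsics" (3x3 intrinsics, pixels), "R" (3x3) and "t" (3): a world point X has camera coordinates R X + t; the wrist camera has in their place "T_tool_cam" (4x4, takes a point from camera to tool coordinates, whose origin is the TCP and whose axes are the flange's). Camera axes: x right, y down, z forward; pixel columns grow to the right and rows downward; lengths in m; the calibration is good to about 2 mm. A picture is of the moment at which its call begins: read the wrist's pose just before it. There is no depth.
- hand_in(): hands the job in; it is judged then, once.
The state is a dict: "time": time; "q": joint angles; "joint_velocities": joint speeds; "joint_torque": joint torques, N m; "position": TCP position; "tool_rot": TCP orientation; "ft_force": force on the tool from outside, world axes, zero at the start; "moment": the same for the moment, N m; "grip_width": finger opening in m; "grip_force": force on a finger pad.
Only numpy, scipy, OpenCV 4.12 (cv2) and the standard library are available. Lean on these libraries where they do the work, as an engineer would, in place of code of your own. Each camera call takes 0.05 s, during which the arm holds its last target. There are 200 camera calls.

## Working session

There is one attempt and no reset: what is moved stays moved. The work goes in short steps, Python scripts to look and compute and a shell command to move; the robot and the scene stay as the last step left them, time stands still between calls to the robot, and variables do not carry over. Pictures are saved under pics/ and viewed, at most 10 in all, crops included, and the job is handed in when it is done.

```bash
mkdir -p pics; ls
python3 - <<'E'
from rig import get_obs,camera
import cv2,json,numpy as np
o=get_obs();print(o)
ims=[]
for n in("scene","top","wrist"):
    c=camera(n);cv2.imwrite(f"pics/{n}0.png",c["img"][:,:,::-1])
    np.savez(f"{n}0.npz",**c)
    print(n,{k:np.round(v,4).tolist() for k,v in c.items() if k!="img"})
E
```

```text
pics
{'time': 0.0, 'q': array([ 9.87503178e-01,  5.28442563e-01,  1.43387232e+00, -3.58716376e-05,
        1.18137986e+00, -1.78536083e-01]), 'joint_velocities': array([ 0.00035217, -0.00013085,  0.00027277, -0.00040514, -0.00120942,
       -0.00012668]), 'joint_torque': array([-3.34732749e-04, -4.40049183e+01, -1.76591474e+01,  6.32009888e-02,
        5.82122442e-02, -1.80847105e-04]), 'position': array([0.24570254, 0.57385558, 0.2005957 ]), 'tool_rot': array([ 2.00993089e-01,  9.79592095e-01, -9.81881532e-04, -3.75351281e-04]), 'ft_force': array([-0.40492735,  0.33545013,  0.38928187]), 'moment': array([ 0.02023839, -0.00022803,  0.00919741]), 'grip_force': 0.0, 'grip_width': 0.08706084423167208}
scene {'intrinsics': [[411.5516, 0.0, 255.6034], [0.0, 411.5516, 189.1828], [0.0, 0.0, 1.0]], 'R': [[-0.8883, -0.4591, -0.0108], [-0.1963, 0.4009, -0.8949], [0.4151, -0.7928, -0.4462]], 't': [0.3431, 0.3353, 0.4396]}
top {'intrinsics': [[408.1696, 0.0, 255.0641], [0.0, 408.1696, 188.5629], [0.0, 0.0, 1.0]], 'R': [[-0.0254, -0.9996, 0.0152], [-0.9948, 0.0238, -0.0993], [0.0989, -0.0177, -0.9949]], 't': [-0.3348, 0.557, 1.0411]}
wrist {'intrinsics': [[278.9559, 0.0, 255.6772], [0.0, 278.9559, 192.2762], [0.0, 0.0, 1.0]], 'T_tool_cam': [[0.0001, -0.9619, -0.2734, 0.0747], [1.0, -0.0001, 0.0006, 0.0001], [-0.0006, -0.2734, 0.9619, -0.1836], [0.0, 0.0, 0.0, 1.0]]}
```

Run:
```python
import cv2
for n in("scene","top"):
    cv2.imwrite(f"pics/{n}0b.png",cv2.resize(cv2.imread(f"pics/{n}0.png"),(768,576),interpolation=cv2.INTER_CUBIC))
```

```text
(no output)
```

View pics/scene0b.png

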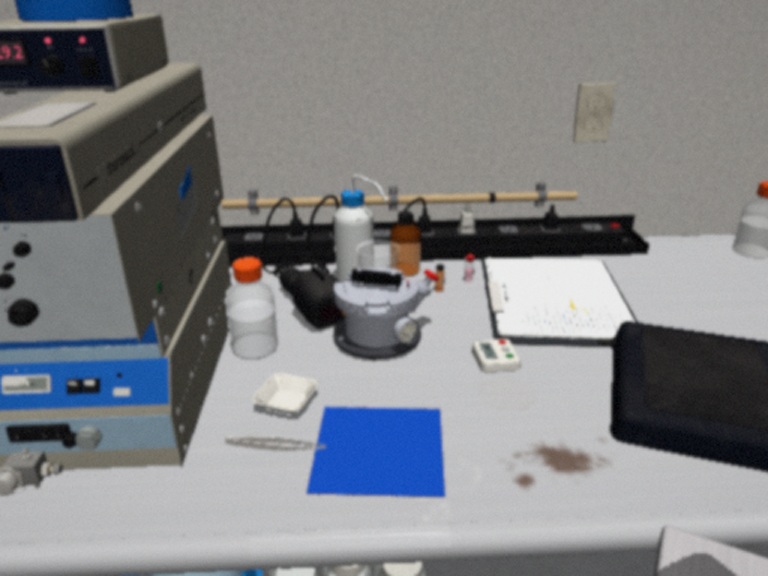

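View pics/top0b.png

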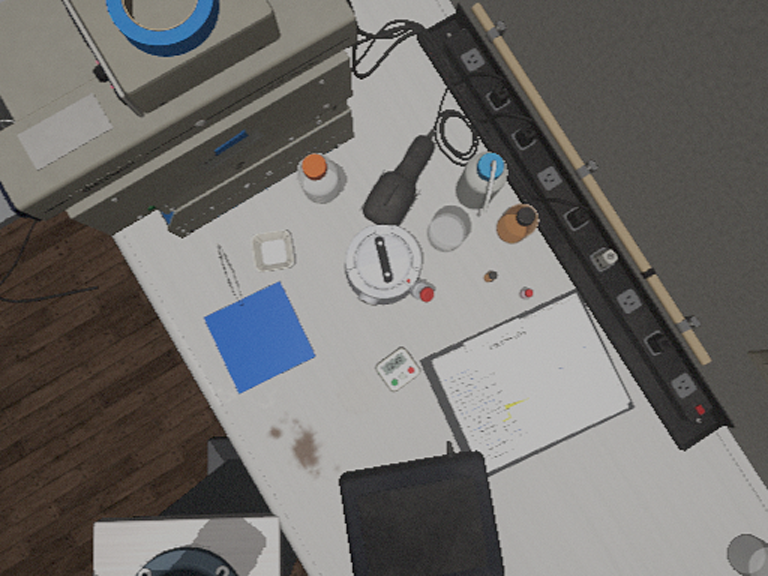

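Scene view: holder at about (378,310), red plunger at (431,276), bar (352–400, 278), blue mat (380,450). Top view: bar ends (379,237) and (387,280), plunger (427,294), mat centre (260,337), timer (398,369), vials (490,276) and (527,293), beaker (449,228), orange-capped bottle (318,175), forceps (230,272).

```bash
cat > h.py <<'E'
import numpy as np,cv2
from scipy.spatial.transform import Rotation as Rt
from rig import get_obs,camera
def P(c,pose=None):
    if "R" in c: return c["intrinsics"]@np.c_[c["R"],c["t"]]
    T=np.eye(4);T[:3,:3]=Rt.from_quat(pose[1]).as_matrix();T[:3,3]=pose[0]
    return c["intrinsics"]@np.linalg.inv(T@c["T_tool_cam"])[:3]
def tri(Ps,uv):
    A=np.vstack([np.array([u*p[2]-p[0],v*p[2]-p[1]]) for p,(u,v) in zip(Ps,uv)])
    x=np.linalg.svd(A)[2][-1];X=x[:3]/x[3]
    e=[np.round((p@np.r_[X,1])[:2]/(p@np.r_[X,1])[2]-z,1) for p,z in zip(Ps,uv)]
    return X,e
def onz(p,uv,z):
    H=p[:,[0,1,3]].copy();H[:,2]+=p[:,2]*z
    x=np.linalg.solve(H,np.r_[uv,1]);return x[:2]/x[2]
def proj(p,X):
    x=p@np.r_[X,1];return x[:2]/x[2]
def shot(n,name):
    o=get_obs();c=camera(n);cv2.imwrite(f"pics/{name}.png",c["img"][:,:,::-1])
    c["img"]=c["img"];p=P(c,(o["position"],o["tool_rot"]));return c,p
def comps(mask,mn=10):
    n,l,s,ce=cv2.connectedComponentsWithStats(mask.astype(np.uint8))
    return [(s[i].tolist(),ce[i].round(1).tolist()) for i in range(1,n) if s[i][4]>=mn]
def red(im): im=im.astype(int);return (im[...,0]>130)&(im[...,1]<90)&(im[...,2]<90)
E
python3 - <<'E'
from h import *
s=np.load("scene0.npz");t=np.load("top0.npz");Ps=P(s);Pt=P(t)
for n,c in(("s",s),("t",t)):
    im=c["img"].astype(int);print(n,"red",comps(red(im)))
    b=(im[...,2]>150)&(im[...,0]<70)&(im[...,1]<110);print("blue",[x for x in comps(b,300)])
k=1.5
print("button",tri([Pt,Ps],[(427/k,294/k),(431/k,275/k)]))
print("bar",tri([Pt,Ps],[(383/k,258/k),(376/k,277/k)]))
print("barends",onz(Pt,(379/k,237/k),.12),onz(Pt,(387/k,280/k),.12))
for n,uv,z in [("mat",(260,337),.003),("m1",(204,318),.003),("m2",(280,282),.003),("m3",(315,355),.003),("m4",(240,393),.003),("timer",(398,369),.018),("pink",(527,293),.049),("amber",(490,276),.049),("beaker",(449,222),.096),("flask holder",(384,262),.085),("capor",(314,166),.142),("forc",(230,272),.01)]:
    print(n,onz(Pt,(uv[0]/k,uv[1]/k),z).round(3))
E
```

```text
s red [([30, 25, 4, 4, 10], [31.5, 26.5]), ([2, 32, 5, 6, 19], [3.9, 34.0]), ([507, 121, 5, 5, 15], [509.7, 123.0]), ([155, 171, 19, 17, 220], [164.1, 179.8]), ([265, 174, 13, 9, 59], [271.1, 177.7]), ([284, 181, 9, 7, 34], [288.0, 183.7])]
blue [([0, 239, 112, 34, 2505], [61.6, 255.1]), ([205, 272, 91, 59, 4722], [252.4, 301.5])]
t red [([280, 192, 9, 9, 66], [284.2, 196.0]), ([350, 193, 5, 5, 18], [352.3, 194.9]), ([272, 245, 4, 4, 10], [273.6, 246.3]), ([465, 271, 4, 5, 13], [466.6, 273.0])]
blue [([137, 189, 61, 73, 2324], [167.1, 223.4])]
button (array([ 0.52146986, -0.42085722,  0.08698112]), [array([0.2, 0.4]), array([-0.5, -0. ])])
bar (array([ 0.58035291, -0.34970487,  0.1021879 ]), [array([0.4, 0.8]), array([-0.9, -0.1])])
barends [ 0.61411317 -0.34289406] [ 0.54402809 -0.35398399]
mat [ 0.46  -0.129]
m1 [ 0.496 -0.03 ]
m2 [ 0.557 -0.165]
m3 [ 0.426 -0.226]
m4 [ 0.363 -0.093]
timer [ 0.398 -0.372]
pink [ 0.523 -0.596]
amber [ 0.554 -0.534]
beaker [ 0.641 -0.46 ]
flask holder [ 0.578 -0.351]
capor [ 0.727 -0.242]
forc [ 0.576 -0.078]
```

```bash
cat >> h.py <<'E'
def Rq(yawx,tilt=0):
    "tool z down, tool x at yaw (deg), then tilted about tool y"
    x=np.array([np.cos(np.radians(yawx)),np.sin(np.radians(yawx)),0]);z=np.array([0,0,-1.])
    return Rt.from_matrix(np.c_[x,np.cross(z,x),z])*Rt.from_euler('y',tilt,degrees=True)
def plan(p,R,n,start=None):
    "prints n rows (tool shifts mm, turns deg) straight from present pose to (p,R)"
    o=get_obs();p0,R0=start or (o["position"],Rt.from_quat(o["tool_rot"]))
    w=(R0.inv()*R).as_rotvec()/n;q,Q=np.array(p0,float),R0
    for i in range(n):
        tgt=p0+(np.array(p)-p0)*(i+1)/n
        s=np.round(Q.inv().apply(tgt-q),3 if n>1 else 4);d=np.degrees((Q.inv()*(R0*Rt.from_rotvec(w*(i+1)))).as_rotvec()).round(1)
        q=q+Q.apply(s);Q=Q*Rt.from_rotvec(d,degrees=True)
        print((s.tolist()+d.tolist()),end=",\n" if i%5<4 else "\n\n")
E
python3 -c "
from h import *
plan([.54,-.385,.27],Rq(51),20)"
```

```text
[-0.032, -0.038, -0.003, -0.0, 0.0, 5.3],
[-0.036, -0.035, -0.004, -0.0, 0.0, 5.3],
[-0.039, -0.032, -0.003, -0.0, 0.0, 5.3],
[-0.042, -0.028, -0.004, -0.0, 0.0, 5.3],
[-0.044, -0.024, -0.003, -0.0, 0.0, 5.3]

[-0.046, -0.02, -0.003, -0.0, 0.0, 5.2],
[-0.048, -0.015, -0.004, -0.0, 0.0, 5.3],
[-0.049, -0.011, -0.003, -0.0, 0.0, 5.3],
[-0.049, -0.007, -0.004, -0.0, 0.0, 5.3],
[-0.05, -0.002, -0.003, -0.0, 0.0, 5.3]

[-0.051, 0.003, -0.003, -0.0, 0.1, 5.3],
[-0.049, 0.007, -0.004, -0.0, -0.0, 5.3],
[-0.049, 0.012, -0.003, -0.0, -0.0, 5.3],
[-0.047, 0.017, -0.004, -0.0, -0.0, 5.3],
[-0.046, 0.02, -0.003, -0.0, -0.0, 5.3]

[-0.044, 0.025, -0.004, -0.1, -0.0, 5.2],
[-0.041, 0.029, -0.003, 0.0, -0.0, 5.3],
[-0.038, 0.032, -0.004, 0.0, -0.0, 5.3],
[-0.035, 0.036, -0.003, 0.0, -0.0, 5.3],
[-0.032, 0.039, -0.004, 0.0, -0.0, 5.3]
```

```bash
python3 -m pendant '[[[-0.032,-0.038,-0.003,0,0,5.3,1],[-0.036,-0.035,-0.004,0,0,5.3,1],[-0.039,-0.032,-0.003,0,0,5.3,1],[-0.042,-0.028,-0.004,0,0,5.3,1],[-0.044,-0.024,-0.003,0,0,5.3,1]]]' 
python3 -m pendant '[[[-0.046,-0.02,-0.003,0,0,5.3,1],[-0.048,-0.015,-0.004,0,0,5.3,1],[-0.049,-0.011,-0.003,0,0,5.3,1],[-0.049,-0.007,-0.004,0,0,5.3,1],[-0.05,-0.002,-0.003,0,0,5.3,1]]]'
```

```text
time: 0.78
position: [0.3199, 0.3331, 0.2186]
tool_rot: [0.421, 0.907, 0.0, 0.0]
ft_force: [0.9, 0.0, -0.0]
grip_width: 0.0867
grip_force: 0.0
time: 1.4
position: [0.3927, 0.0937, 0.2357]
tool_rot: [0.618, 0.786, 0.0, 0.0]
ft_force: [1.2, -0.6, -0.1]
grip_width: 0.087
grip_force: 0.0
```

```bash
python3 -m pendant '[[[-0.051,0.003,-0.003,0,0,5.3,0],[-0.049,0.007,-0.004,0,0,5.3,0],[-0.049,0.012,-0.003,0,0,5.3,0],[-0.047,0.017,-0.004,0,0,5.3,0],[-0.046,0.02,-0.003,0,0,5.3,0]]]' 20
python3 -m pendant '[[[-0.044,0.025,-0.004,0,0,5.3,0],[-0.041,0.029,-0.003,0,0,5.3,0],[-0.038,0.032,-0.004,0,0,5.3,0],[-0.035,0.036,-0.003,0,0,5.3,0],[-0.032,0.039,-0.004,0,0,5.3,0]]]'
python3 - <<'E'
from h import *
o=get_obs();print(o["time"],o["position"],o["tool_rot"],o["q"].round(2),o["joint_velocities"].round(3),o["grip_width"])
c,p=shot("wrist","w1");np.savez("w1.npz",img=c["img"],p=p)
print(comps(red(c["img"])))
cv2.imwrite("pics/w1b.png",cv2.resize(c["img"][:,:,::-1],(768,576),interpolation=cv2.INTER_CUBIC))
E
```

```text
time: 2.02
position: [0.4659, -0.1467, 0.2526]
tool_rot: [0.782, 0.623, 0.0, -0.0]
ft_force: [0.4, -0.6, 0.7]
grip_width: 0.045
grip_force: 0.0
time: 2.65
position: [0.5392, -0.3866, 0.2701]
tool_rot: [0.904, 0.428, -0.0, -0.0]
ft_force: [1.0, -0.0, -0.2]
grip_width: 0.0016
grip_force: 0.0
2.65 [ 0.53920134 -0.38659922  0.27012786] [ 9.03998177e-01  4.27536024e-01 -6.43813162e-05 -4.90318245e-04] [-0.79  0.52  1.25  0.    1.38 -0.1 ] [-0.306  0.45  -0.893  0.002  0.437  0.427] 0.001633207851900814
[([259, 169, 5, 4, 15], [261.3, 170.3]), ([254, 192, 15, 8, 59], [261.5, 195.8]), ([253, 201, 16, 4, 50], [260.7, 202.3]), ([190, 217, 6, 6, 31], [192.5, 219.6])]
```

View pics/w1b.png

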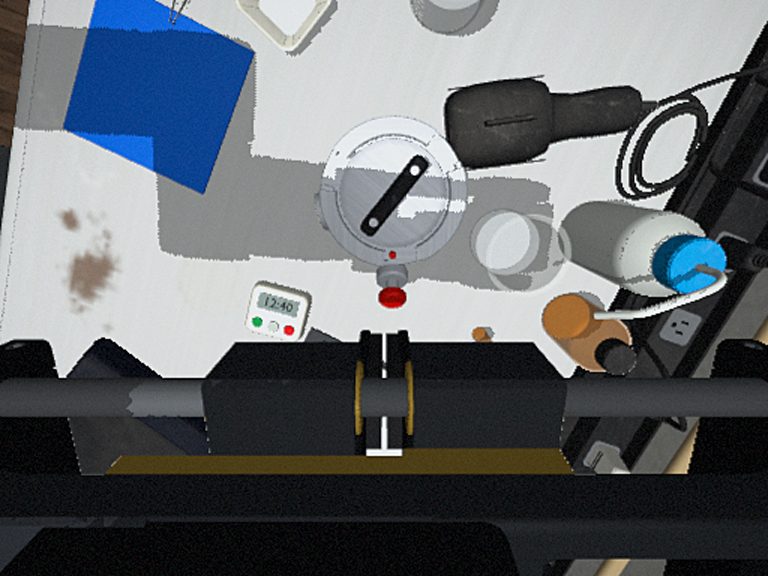

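Wrist view (768 scale): lid centre ≈(394,193), bar from (370,230) to (418,162), pin (392,255), button (392,297), so the holder's −x points down in the image; fingers shut at (384,370). I take a second wrist view with a baseline.

```bash
python3 -m pendant '[[[-0.04,0,0,0,0,0,0],[-0.04,0,0,0,0,0,0],[0,0,0,0,0,0,0],[0,0,0,0,0,0,0],[0,0,0,0,0,0,0]]]'
python3 - <<'E'
from h import *
c,p2=shot("wrist","w2");np.savez("w2.npz",img=c["img"],p=p2)
o=get_obs();print(o["position"],o["joint_velocities"].round(3))
w=np.load("w1.npz");p1=w["p"]
t=np.load("top0.npz");s=np.load("scene0.npz")
for im in(w["img"],c["img"]):
    print("red",comps(red(im),8))
    g=im.astype(int).max(2)<45
    print("dark",[x for x in comps(g,150) if x[1][1]<220])
a=np.hstack([cv2.resize(i[60:215,180:340,::-1],None,fx=2.5,fy=3.5,interpolation=cv2.INTER_CUBIC) for i in(w["img"],c["img"])])
cv2.imwrite("pics/pair.png",a);print(a.shape)
E
```

```text
time: 3.32
position: [0.4892, -0.4461, 0.2705]
tool_rot: [0.903, 0.43, 0.0, -0.0]
ft_force: [-1.9, -0.3, 0.1]
grip_width: 0.0008
grip_force: 0.0
[ 0.48926637 -0.4461235   0.27055801] [ 0.001 -0.001 -0.001 -0.002 -0.     0.001]
red [([259, 169, 5, 4, 15], [261.3, 170.3]), ([254, 192, 15, 8, 59], [261.5, 195.8]), ([253, 201, 16, 4, 50], [260.7, 202.3]), ([190, 217, 6, 6, 31], [192.5, 219.6])]
dark [([241, 104, 44, 53, 592], [262.2, 130.1]), ([406, 192, 48, 15, 291], [423.2, 199.8])]
red [([261, 108, 4, 5, 17], [262.5, 109.6]), ([255, 133, 17, 13, 100], [265.0, 138.5]), ([187, 171, 7, 7, 35], [189.7, 174.0]), ([330, 224, 9, 4, 25], [334.1, 225.9])]
dark [([300, 0, 11, 39, 156], [303.4, 14.5]), ([241, 29, 48, 62, 738], [264.9, 59.8])]
(542, 800, 3)
```

View pics/pair.png

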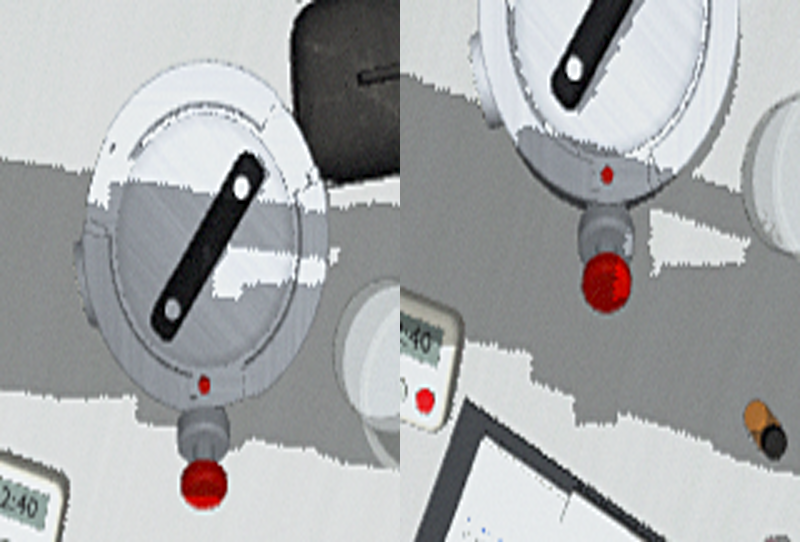

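The pair (left w1, right w2) shows the button at (261.6,198.3) / (262.8,140.6), the pin at (261.5,170) / (262.6,110), and the bar's lower screw at (249.2,148.6) / (249.2,79.4) in raw pixels.

Run:
```python
from h import *
w1=np.load("w1.npz");w2=np.load("w2.npz");t=np.load("top0.npz");s=np.load("scene0.npz")
p1,p2,Pt,Ps=w1["p"],w2["p"],P(t),P(s)
W=[p1,p2]
b,e=tri(W,[(261.6,198.3),(263.1,139.5)]);print("button W",b.round(4),e)
b,e=tri(W+[Pt,Ps],[(261.6,198.3),(263.1,139.5),(284.2,196.),(287.6,183.5)]);print("button all",b.round(4),e)
pin,e=tri(W,[(261.4,170.3),(262.5,109.6)]);print("pin",pin.round(4),e)
sc,e=tri(W,[(249.2,148.6),(249.2,79.4)]);print("screw1",sc.round(4),e)
bar,e=tri(W,[(262.7,130.5),(264.9,59.8)]);print("bar mid",bar.round(4),e)
# flange ring centre: contour fit of the ellipse in w1 at z ~.078..0.09
A=onz(p1,(276.8,113.1),.113);B=onz(p1,(249.2,148.6),.113);d=A-B
print("screws@z.113",A.round(4),B.round(4),"mid",((A+B)/2).round(4),"yaw",np.degrees(np.arctan2(d[1],d[0])))
for nm,p in(("p1",p1),("p2",p2)):
    pass
# ring extents: left,right,top rim in w1 at z=.09
pts=[(180+x/2.5,60+y/3.5) for x,y in((88,235),(328,235),(208,60))]
X=np.array([onz(p1,q,.09) for q in pts]);print("rim",X.round(4))
for nm,q in(("pin",pin[:2]),("button",b[:2])):
    v=bar[:2]-q;print(nm,"dist",np.hypot(*v).round(4),"yaw",np.degrees(np.arctan2(v[1],v[0])).round(1))
v=pin[:2]-b[:2];print("pin-btn",np.hypot(*v),np.degrees(np.arctan2(v[1],v[0])))
```

```text
button W [ 0.5235 -0.4184  0.0965] [array([0.2, 0. ]), array([-0.2, -0. ])]
button all [ 0.5215 -0.4201  0.0869] [array([-0.3, -0.3]), array([-0.7,  1.3]), array([0.3, 0.4]), array([-0.9, -0. ])]
pin [ 0.546  -0.3899  0.0876] [array([-0.1, -0. ]), array([0.1, 0. ])]
screw1 [ 0.5543 -0.355   0.1162] [array([-0.4, -0. ]), array([0.4, 0. ])]
bar mid [ 0.5808 -0.3494  0.1121] [array([0.2, 0. ]), array([-0.2, -0. ])]
screws@z.113 [ 0.606  -0.3442] [ 0.5544 -0.3555] mid [ 0.5802 -0.3499] yaw 12.410188050185893
rim [[ 0.5361 -0.3091]
 [ 0.6304 -0.3864]
 [ 0.6205 -0.3018]]
pin dist 0.0534 yaw 49.4
button dist 0.0922 yaw 50.0
pin-btn 0.038838120501996816 50.857075324192444
```

Run:
```python
from h import *
F=np.array([.520,-.4215,.092]);R=Rq(50,40);z=R.apply([0,0,1]);print(z)
plan(F-z*.041,R,8)
```

```text
[ 0.41317591  0.49240388 -0.76604444]
[0.002, 0.001, 0.018, -0.0, 5.0, 0.1],
[-0.001, 0.001, 0.019, -0.1, 5.0, 0.1],
[-0.001, 0.001, 0.018, -0.0, 5.0, 0.1],
[-0.004, 0.001, 0.018, -0.1, 5.0, 0.1],
[-0.005, 0.001, 0.018, -0.0, 5.0, 0.1]

[-0.006, 0.001, 0.018, -0.1, 5.0, 0.1],
[-0.008, 0.001, 0.016, 0.0, 5.0, 0.2],
[-0.009, 0.001, 0.016, -0.0, 5.0, 0.1],
```

```bash
python3 -m pendant '[[[0.002,0.001,0.018,0,5,0.1,0],[-0.001,0.001,0.019,0,5,0.1,0],[-0.001,0.001,0.018,0,5,0.1,0],[-0.004,0.001,0.018,0,5,0.1,0],[-0.005,0.001,0.018,0,5,0.1,0]]]'
python3 -m pendant '[[[-0.006,0.001,0.018,0,5,0.1,0],[-0.008,0.001,0.016,0,5,0.1,0],[-0.009,0.001,0.016,0,5,0.1,0],[0,0,0,0,0,0,0],[0,0,0,0,0,0,0]]]'
python3 - <<'E'
from h import *
o=get_obs();print(o["q"].round(2),o["joint_velocities"].round(3),o["ft_force"])
c,p=shot("wrist","w3");np.savez("w3.npz",img=c["img"],p=p)
F=np.array([.520,-.4215,.092]);R=Rt.from_quat(o["tool_rot"]);tip=o["position"]+R.apply([0,0,.011])
print("face pred",proj(p,F),"tip",proj(p,tip),"rel tool",R.inv().apply(F-tip).round(4),R.apply([0,0,1]))
print(comps(red(c["img"]),8))
cv2.imwrite("pics/w3b.png",cv2.resize(c["img"][:,:,::-1],(768,576),interpolation=cv2.INTER_CUBIC))
E
```

```text
time: 4.0
position: [0.4977, -0.4444, 0.1785]
tool_rot: [0.883, 0.415, 0.197, -0.093]
ft_force: [-0.2, 0.9, -0.3]
grip_width: 0.0006
grip_force: 0.0
time: 4.62
position: [0.5031, -0.4426, 0.1245]
tool_rot: [0.852, 0.398, 0.309, -0.146]
ft_force: [-0.4, 0.2, -0.6]
grip_width: 0.0004
grip_force: 0.0
[-1.18  0.81  1.31  0.61  1.42 -0.7 ] [ 0.006 -0.025 -0.007  0.002  0.001 -0.002] [-0.3859399   0.19557219 -0.58329223]
face pred [255.05074959 205.11324523] tip [255.56055916 218.34417529] rel tool [-0.0001 -0.0005  0.0313] [ 0.40937545  0.49446862 -0.76675454]
[([252, 164, 6, 6, 30], [254.6, 166.5]), ([243, 190, 27, 28, 560], [256.2, 203.8]), ([430, 250, 14, 2, 20], [436.6, 250.7]), ([138, 285, 2, 6, 8], [138.4, 287.8]), ([443, 285, 7, 4, 9], [446.3, 286.0]), ([436, 293, 8, 6, 18], [439.8, 295.4]), ([455, 296, 7, 3, 8], [458.2, 297.0])]
```

View pics/w3b.png

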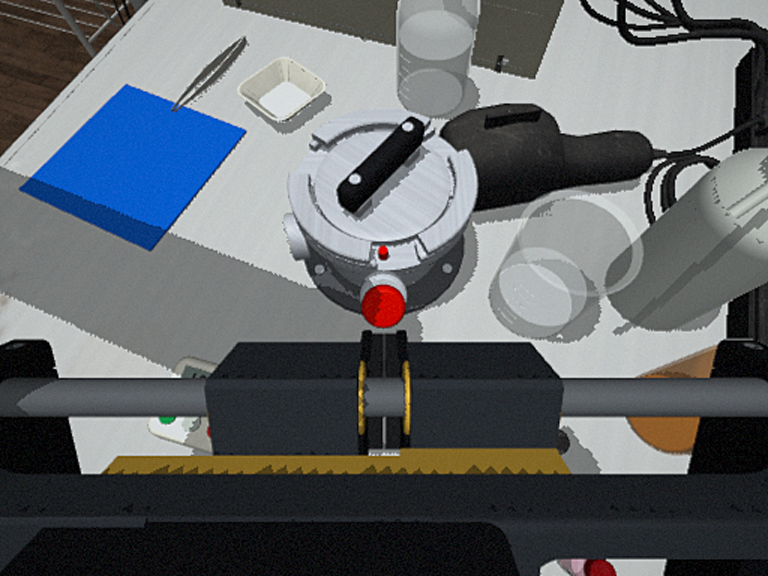

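The button is at (256.4,204) in w3, about 1 mm in +x and +y of where the fingers point. The axis is aligned, so I approach.

```bash
python3 -m pendant '[[[0.001,0.001,0.009,0,0,0,0],[0,0,0.009,0,0,0,0],[0,0,0.006,0,0,0,0],[0,0,0.003,0,0,0,0],[0,0,0,0,0,0,0]]]'
python3 -m pendant '[[[0,0,0.002,0,0,0,0],[0,0,0.002,0,0,0,0],[0,0,0.002,0,0,0,0],[0,0,0.002,0,0,0,0],[0,0,0,0,0,0,0]]]'
cat > f.py <<'E'
from h import *
o=get_obs();R=Rt.from_quat(o["tool_rot"]);tip=o["position"]+R.apply([0,0,.011])
print("F tool",R.inv().apply(o["ft_force"]).round(1),"travel past nominal face mm",(1e3*R.inv().apply(tip-np.array([.52,-.4215,.092]))).round(1),o["time"])
E
python3 f.py
```

```text
time: 5.3
position: [0.5146, -0.4293, 0.1033]
tool_rot: [0.852, 0.397, 0.309, -0.147]
ft_force: [0.7, 0.6, -0.4]
grip_width: 0.0002
grip_force: 0.0
time: 5.92
position: [0.5179, -0.4254, 0.0973]
tool_rot: [0.852, 0.397, 0.309, -0.147]
ft_force: [-0.3, 0.4, -0.2]
grip_width: 0.0005
grip_force: 0.0
F tool [-0.  -0.5  0.3] travel past nominal face mm [0.1 0.8 4.1] 5.925
```

```bash
python3 -m pendant '[[[0,0,0.001,0,0,0,0],[0,0,0.001,0,0,0,0],[0,0,0.001,0,0,0,0],[0,0,0.001,0,0,0,0],[0,0,0,0,0,0,0]]]' | grep ft; python3 f.py
```

```text
ft_force: [-0.5, -0.0, 0.4]
F tool [-0.  -0.4 -0.5] travel past nominal face mm [0.1 0.9 8. ] 6.55
```

```bash
python3 -m pendant '[[[0,0,0.001,0,0,0,0],[0,0,0.001,0,0,0,0],[0,0,0,0,0,0,0],[0,0,0,0,0,0,0],[0,0,0,0,0,0,0]]]' | grep ft; python3 f.py
```

```text
ft_force: [0.4, -0.5, -0.9]
F tool [-0.7  0.7  0.6] travel past nominal face mm [0.  1.  9.9] 7.175
```

Run:
```python
from h import *
o=get_obs();c,p=shot("wrist","w4");R=Rt.from_quat(o["tool_rot"]);tip=o["position"]+R.apply([0,0,.011]);print("tip",proj(p,tip),comps(red(c["img"]),8)[:3])
a=cv2.resize(c["img"][100:260,180:340,::-1],None,fx=3.5,fy=3.5,interpolation=cv2.INTER_CUBIC)
cv2.imwrite("pics/w4b.png",a)
for n in("scene","top"):
    c,p=shot(n,n+"4");print(n,"tip",proj(p,tip),"face",proj(p,[.52,-.4215,.092]),[x for x in comps(red(c["img"]),8)])
```

```text
tip [255.56155238 218.34480056] [([251, 173, 7, 7, 40], [254.1, 176.0]), ([239, 207, 33, 20, 353], [255.4, 215.1]), ([447, 297, 5, 5, 8], [448.6, 299.1])]
scene tip [284.83000714 184.62574634] face [287.57448781 181.34757096] [([506, 123, 6, 8, 33], [509.2, 126.5]), ([267, 153, 5, 5, 14], [269.5, 154.9]), ([310, 169, 6, 5, 21], [312.9, 171.1]), ([155, 171, 11, 6, 12], [159.6, 172.5]), ([156, 176, 18, 12, 122], [164.8, 182.5]), ([284, 181, 8, 8, 31], [288.0, 184.0])]
top tip [283.25699136 195.21288128] face [285.31307857 196.86673797] [([281, 192, 8, 9, 57], [284.4, 195.6]), ([350, 193, 5, 5, 15], [352.2, 195.5]), ([272, 245, 4, 4, 10], [273.6, 246.3]), ([464, 270, 6, 6, 24], [466.5, 272.7])]
```

View pics/w4b.png

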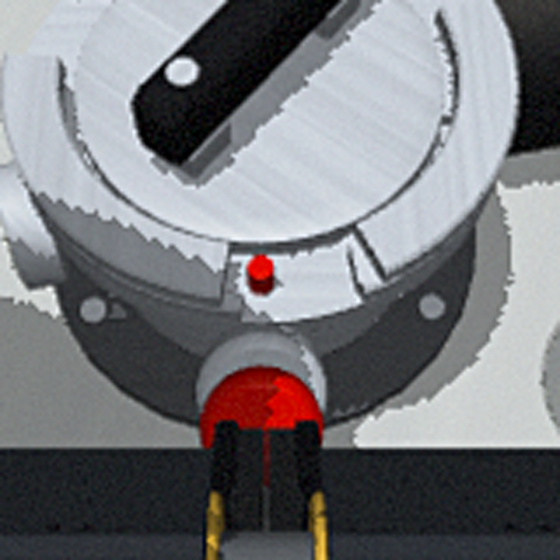

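The fingertips sit centred over the button (about (256,220)) with a few mm still to go. The pin at (254,176) is still up. I keep advancing.

```bash
python3 -m pendant '[[[0,0,0.001,0,0,0,0],[0,0,0.001,0,0,0,0],[0,0,0.001,0,0,0,0],[0,0,0,0,0,0,0],[0,0,0,0,0,0,0]]]' | grep ft; python3 f.py
```

```text
ft_force: [-0.9, 0.2, 0.2]
F tool [-0.2 -0.8 -0.4] travel past nominal face mm [ 0.   1.  12.9] 7.95
```

```bash
python3 -m pendant '[[[0,0,0.001,0,0,0,0],[0,0,0.001,0,0,0,0],[0,0,0,0,0,0,0],[0,0,0,0,0,0,0],[0,0,0,0,0,0,0]]]' | grep ft; python3 f.py
```

```text
ft_force: [0.7, -0.5, 0.4]
F tool [ 0.3  0.9 -0.2] travel past nominal face mm [ 0.   1.  14.9] 8.575
```

Run:
```python
from h import *
o=get_obs();c,p=shot("wrist","w5");R=Rt.from_quat(o["tool_rot"]);print("pin pred",proj(p,[.546,-.3899,.0876]),proj(p,[.546,-.3899,.079]),"fin",comps(red(c["img"]),8)[:2])
w3=np.load("w3.npz");im4=cv2.imread("pics/w4.png")
print("pin tri w3-w5",tri([w3["p"],p],[(254.6,166.5),comps(red(c["img"]),8)[0][1]]))
print("btn upper edge tri w3-w5: ")
w1=np.load("w1.npz");w2=np.load("w2.npz")
print("btn tri w1 w2 w3",tri([w1["p"],w2["p"],w3["p"]],[(261.6,198.3),(263.1,139.5),(256.3,204)]))
for n in("scene",):
    c2,q=shot(n,"scene5")
    a=cv2.resize(c2["img"][140:220,220:330,::-1],None,fx=5,fy=5,interpolation=cv2.INTER_CUBIC)
b=cv2.resize(c["img"][140:260,200:310,::-1],None,fx=3.3,fy=3.34,interpolation=cv2.INTER_CUBIC)
b=cv2.resize(b,(int(b.shape[1]*400/b.shape[0]),400));a=cv2.resize(a,(430,400*1));cv2.imwrite("pics/v5.png",np.hstack([a,b]));print(a.shape,b.shape)
```

```text
pin pred [253.84232144 176.54236885] [253.96179771 181.52347238] fin [([251, 174, 7, 8, 42], [254.0, 177.3]), ([239, 210, 33, 18, 283], [255.3, 216.2])]
pin tri w3-w5 (array([ 0.54709917, -0.38846229,  0.0828381 ]), [array([0.2, 0. ]), array([-0.2, -0. ])])
btn upper edge tri w3-w5: 
btn tri w1 w2 w3 (array([ 0.52254417, -0.41993649,  0.08835423]), [array([ 0.2, -0.5]), array([-0.1,  0.8]), array([-0.1, -0.4])])
(400, 430, 3) (400, 362, 3)
```

View pics/v5.png

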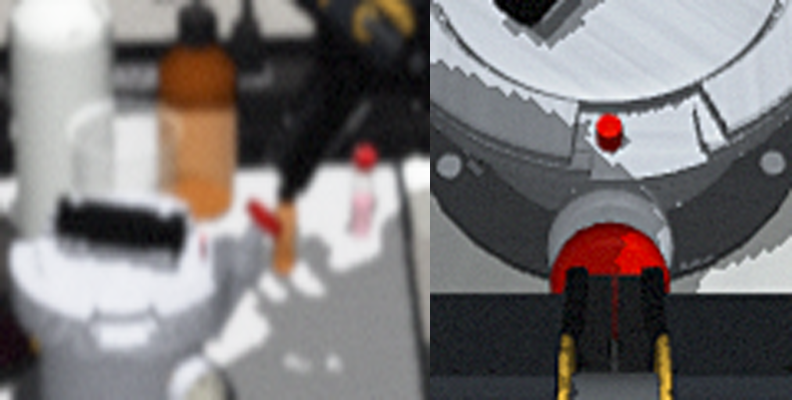

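Scene crop: the finger (dark, ending near (290,195) of the crop) has not yet reached the button at (265,218). Wrist crop: pin still standing. So the real contact lies deeper than the nominal one, and I continue in small force-checked steps.

```bash
python3 -m pendant '[[[0,0,0.001,0,0,0,0],[0,0,0.001,0,0,0,0],[0,0,0.001,0,0,0,0],[0,0,0,0,0,0,0],[0,0,0,0,0,0,0]]]' | grep ft; python3 f.py
python3 - <<'E'
from h import *
import numpy as np
c,p=shot("wrist","w6");im=c["img"].astype(int);w5=cv2.imread("pics/w5.png").astype(int)
for a in (w5[...,::-1],im):
    print(a[198:245:2,256].tolist()[:0],[tuple(a[v,248]) [0] for v in range(198,245,2)],comps(red(a),8)[:2])
E
```

```text
ft_force: [-0.2, 0.5, 0.2]
F tool [ 0.3 -0.5 -0. ] travel past nominal face mm [ 0.   1.  17.9] 9.3
[] [np.int64(115), np.int64(127), np.int64(131), np.int64(125), np.int64(122), np.int64(83), np.int64(124), np.int64(137), np.int64(146), np.int64(141), np.int64(146), np.int64(144), np.int64(71), np.int64(27), np.int64(26), np.int64(29), np.int64(20), np.int64(30), np.int64(24), np.int64(26), np.int64(34), np.int64(23), np.int64(30), np.int64(24)] [([251, 174, 7, 8, 42], [254.0, 177.3]), ([239, 210, 33, 18, 283], [255.3, 216.2])]
[] [np.int64(85), np.int64(124), np.int64(131), np.int64(125), np.int64(125), np.int64(119), np.int64(88), np.int64(130), np.int64(142), np.int64(145), np.int64(145), np.int64(149), np.int64(67), np.int64(27), np.int64(33), np.int64(29), np.int64(22), np.int64(22), np.int64(26), np.int64(29), np.int64(17), np.int64(34), np.int64(36), np.int64(26)] [([251, 175, 7, 7, 41], [254.0, 178.2]), ([238, 211, 33, 17, 241], [255.0, 216.7])]
```

```bash
for i in 1; do python3 -m pendant '[[[0,0,0.001,0,0,0,0],[0,0,0.001,0,0,0,0],[0,0,0.001,0,0,0,0],[0,0,0.001,0,0,0,0],[0,0,0,0,0,0,0]]]' | grep ft; done; python3 f.py
```

```text
ft_force: [-0.7, -0.4, 0.6]
F tool [-0.2 -0.3 -0.9] travel past nominal face mm [ 0.   0.9 22.1] 9.975
```

```bash
python3 -m pendant '[[[0,0,0.001,0,0,0,0],[0,0,0.001,0,0,0,0],[0,0,0.001,0,0,0,0],[0,0,0,0,0,0,0],[0,0,0,0,0,0,0]]]' | grep ft;  python3 f.py; python3 -c "
from h import *
c,p=shot('wrist','w7');print(comps(red(c['img']),8)[:2]);c,p=shot('scene','s7');print([x for x in comps(red(c['img']),8) if 275<x[1][0]<300])
c,p=shot('top','t7');print([x for x in comps(red(c['img']),8) if 275<x[1][0]<300])"
```

```text
ft_force: [-0.7, 0.7, 1.0]
F tool [ 0.7 -0.9 -0.7] travel past nominal face mm [ 0.   1.  24.9] 10.6
[([251, 177, 7, 7, 41], [254.0, 180.1]), ([243, 214, 26, 8, 135], [255.7, 218.0])]
[([284, 181, 8, 6, 27], [287.7, 183.6])]
[([281, 192, 6, 9, 30], [283.0, 195.3])]
```

```bash
python3 -m pendant '[[[0,0,0.001,0,0,0,0],[0,0,0.001,0,0,0,0],[0,0,0.001,0,0,0,0],[0,0,0,0,0,0,0],[0,0,0,0,0,0,0]]]' | grep ft;  python3 f.py
```

```text
ft_force: [0.8, -0.0, 0.8]
F tool [ 0.9  0.7 -0.3] travel past nominal face mm [ 0.   1.  27.9] 11.375
```

```bash
python3 -m pendant '[[[0,0,0.001,0,0,0,0],[0,0,0.001,0,0,0,0],[0,0,0.001,0,0,0,0],[0,0,0,0,0,0,0],[0,0,0,0,0,0,0]]]' | grep ft;  python3 f.py
```

```text
ft_force: [-0.4, -0.6, 1.1]
F tool [ 0.2  0.1 -1.3] travel past nominal face mm [ 0.   1.  30.9] 12.0
```

Run:
```python
from h import *
o=get_obs();print(o["position"],o["q"].round(2),o["grip_width"])
tip=o["position"]+Rt.from_quat(o["tool_rot"]).apply([0,0,.011]);print("tip",tip)
cs,q=shot("scene","s8");ct,qt=shot("top","t8");cw,p=shot("wrist","w8")
print("tip proj",proj(q,tip),proj(qt,tip),"TCP-40",[proj(k,o["position"]-Rt.from_quat(o["tool_rot"]).apply([0,0,.04])) for k in(q,qt)])
f=lambda c,v,u,h,w:cv2.resize(c["img"][v:v+h,u:u+w,::-1],(400,300),interpolation=cv2.INTER_CUBIC)
a=np.vstack([np.hstack([f(cs,120,230,75,100),f(ct,160,240,75,100)]),np.hstack([f(cw,150,190,90,120),f(cw,0,0,384,512)])])
cv2.imwrite("pics/v8.png",a)
```

```text
[ 0.52896016 -0.41224855  0.07676285] [-1.13  0.86  1.36  0.65  1.32 -0.73] 0.0001109302212262066
tip [ 0.53346861 -0.40680213  0.06833609]
tip proj [279.45410162 191.9305907 ] [278.5098517  192.44179892] TCP-40 [array([292.53146719, 174.13914064]), array([290.30923051, 199.30832462])]
```

View pics/v8.png

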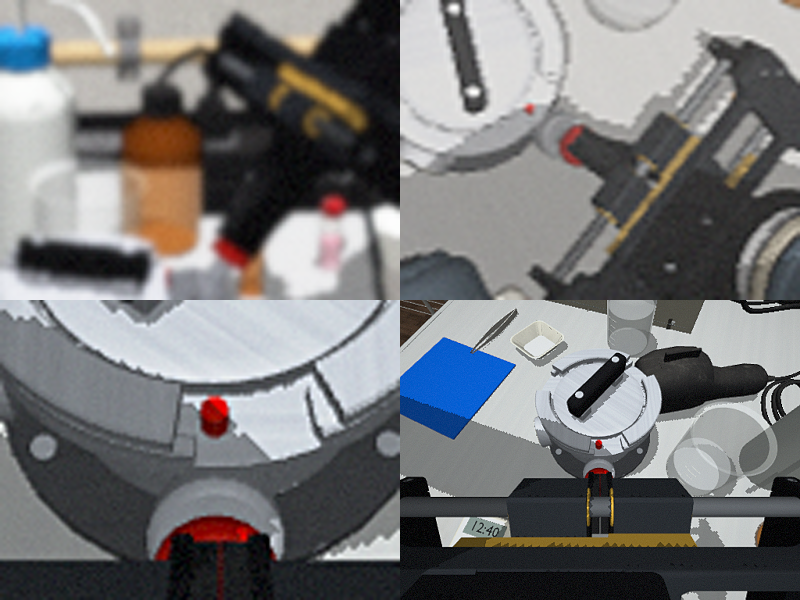

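Scene, top and wrist crops show the shut fingertips centred on the red button and just about touching it. The pin is still up.

```bash
python3 -m pendant '[[[0,0,0.001,0,0,0,0],[0,0,0.001,0,0,0,0],[0,0,0.001,0,0,0,0],[0,0,0,0,0,0,0],[0,0,0,0,0,0,0]]]' | grep ft;  python3 f.py
```

```text
ft_force: [-2.4, -0.3, 3.7]
F tool [ 1.  -1.6 -3.9] travel past nominal face mm [ 0.1  1.  33.7] 12.775
```

```bash
python3 -m pendant '[[[0,0,0.001,0,0,0,0],[0,0,0.001,0,0,0,0],[0,0,0.001,0,0,0,0],[0,0,0,0,0,0,0],[0,0,0,0,0,0,0]]]' | grep ft;  python3 f.py
```

```text
ft_force: [-2.4, -1.6, 5.4]
F tool [ 1.3 -0.9 -5.9] travel past nominal face mm [ 0.   1.  36.9] 13.4
```

```bash
python3 -m pendant '[[[0,0,0.001,0,0,0,0],[0,0,0.001,0,0,0,0],[0,0,0.001,0,0,0,0],[0,0,0.001,0,0,0,0],[0,0,0.001,0,0,0,0]]]' | grep ft;  python3 f.py
```

```text
ft_force: [-4.1, -1.8, 5.7]
F tool [ 0.6 -2.  -6.9] travel past nominal face mm [ 0.   1.  41.6] 14.025
```

```bash
python3 -m pendant '[[[0,0,0.001,0,0,0,0],[0,0,0,0,0,0,0],[0,0,0.001,0,0,0,0],[0,0,0,0,0,0,0],[0,0,0,0,0,0,0]]]' | grep ft;  python3 f.py
```

```text
ft_force: [-5.7, -2.4, 7.3]
F tool [ 0.5 -2.8 -9.1] travel past nominal face mm [ 0.  1. 43.] 14.65
```

```bash
python3 -m pendant '[[[0,0,0.001,0,0,0,0],[0,0,0,0,0,0,0],[0,0,0,0,0,0,0],[0,0,0,0,0,0,0],[0,0,0,0,0,0,0]]]' | grep ft;  python3 f.py
```

```text
ft_force: [-8.6, -3.2, 10.7]
F tool [  0.7  -4.6 -13.3] travel past nominal face mm [ 0.   1.  43.1] 15.275
```

```bash
python3 -m pendant '[[[0,0,0.001,0,0,0,0],[0,0,0,0,0,0,0],[0,0,0,0,0,0,0],[0,0,0,0,0,0,0],[0,0,0,0,0,0,0]]]' | grep ft;  python3 f.py
```

```text
ft_force: [-9.6, -3.7, 14.9]
F tool [  2.6  -5.  -17.2] travel past nominal face mm [ 0.   1.1 43.2] 15.9
```

Travel has stopped at 43.1 mm and the force is rising 4 N per mm, so the plunger is on its hard stop. I hold it there, then retract along the axis.

```bash
python3 -m pendant '[[[0,0,0.001,0,0,0,0],[0,0,0,0,0,0,0],[0,0,0,0,0,0,0],[0,0,0,0,0,0,0],[0,0,0,0,0,0,0]]]' | grep ft; for i in 1 2 3; do python3 -m pendant '[[[0,0,0,0,0,0,0],[0,0,0,0,0,0,0],[0,0,0,0,0,0,0],[0,0,0,0,0,0,0],[0,0,0,0,0,0,0]]]' |grep ft; done; python3 f.py
python3 -m pendant '[[[0,0,-0.006,0,0,0,0],[0,0,-0.006,0,0,0,0],[0,0,-0.010,0,0,0,0],[0,0,-0.02,0,0,0,0],[0,0,-0.02,0,0,0,0]]]'; python3 -m pendant '[[[0,0,-0.02,0,0,0,0],[0,0,-0.02,0,0,0,0],[0,0,0,0,0,0,0],[0,0,0,0,0,0,0],[0,0,0,0,0,0,0]]]'
python3 - <<'E'
from h import *
o=get_obs();c,p=shot("wrist","w9")
F=np.array([.520,-.4215,.092]);print(o["time"],o["position"],o["ft_force"],"face",proj(p,F),"pin up",proj(p,[.5465,-.3895,.0865]),"pin down",proj(p,[.5465,-.3895,.078]),comps(red(c["img"]),5)[:3])
ct,_=shot("top","t9")
f=lambda c,v,u,h,w:cv2.resize(c["img"][v:v+h,u:u+w,::-1],(400,300),interpolation=cv2.INTER_CUBIC)
cv2.imwrite("pics/v9.png",np.hstack([f(c,120,190,90,120),f(ct,140,210,75,100)]))
# lid yaw & pos from w3 / plan upright over the bar
C=np.array([.5805,-.3495]);plan([*C,.22],Rq(13),10)
E
```

```text
ft_force: [-12.1, -5.2, 17.0]
ft_force: [-12.9, -4.5, 17.7]
ft_force: [-13.1, -4.3, 17.7]
ft_force: [-13.0, -4.5, 17.3]
F tool [  2.   -7.1 -20.8] travel past nominal face mm [ 0.   1.1 43.2] 18.4
time: 19.02
position: [0.5098, -0.4355, 0.1126]
tool_rot: [0.852, 0.397, 0.309, -0.147]
ft_force: [0.4, -0.7, 0.3]
grip_width: 0.0007
grip_force: 0.0
time: 19.65
position: [0.4937, -0.4538, 0.1419]
tool_rot: [0.852, 0.397, 0.309, -0.148]
ft_force: [-0.7, 0.2, 0.4]
grip_width: 0.0002
grip_force: 0.0
19.65 [ 0.49369111 -0.45382205  0.14192813] [-0.70731789  0.18072837  0.40800282] face [255.36611227 197.49728499] pin up [255.24342735 161.78663863] pin down [255.31069381 165.96232582] [([244, 183, 25, 27, 480], [256.4, 196.0]), ([418, 241, 20, 11, 34], [427.8, 244.2]), ([409, 244, 8, 8, 11], [412.4, 247.0])]
[0.015, -0.0, 0.003, -1.3, -3.8, 3.5],
[0.016, -0.001, 0.001, -1.4, -3.9, 3.6],
[0.015, -0.002, 0.001, -1.3, -3.9, 3.5],
[0.016, -0.003, -0.0, -1.3, -3.8, 3.6],
[0.015, -0.004, -0.002, -1.3, -3.9, 3.5]

[0.014, -0.005, -0.003, -1.4, -3.8, 3.6],
[0.015, -0.006, -0.003, -1.3, -3.9, 3.5],
[0.013, -0.006, -0.005, -1.3, -3.8, 3.6],
[0.013, -0.007, -0.006, -1.3, -3.8, 3.5],
[0.011, -0.008, -0.007, -1.4, -3.9, 3.5]
```

View pics/v9.png

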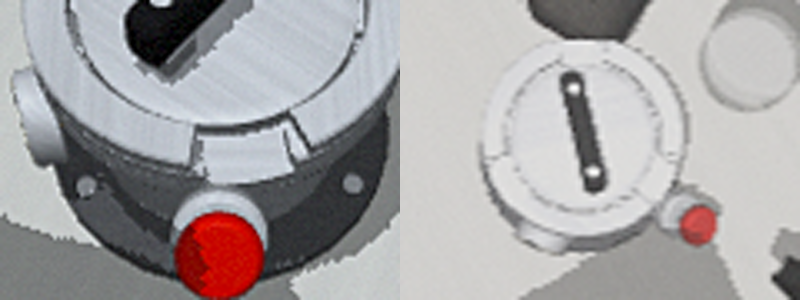

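The pin is gone from the slot (down), the plunger is back out at (256,196) as predicted, and the bar is unchanged. The real fingertips are about 31 mm shorter than nominal, so I allow for that in the grasp.

```bash
python3 -m pendant '[[[0.015,0,0.003,-1.3,-3.8,3.5,0],[0.016,-0.001,0.001,-1.4,-3.9,3.6,0],[0.015,-0.002,0.001,-1.3,-3.9,3.5,0],[0.016,-0.003,0,-1.3,-3.8,3.6,0],[0.015,-0.004,-0.002,-1.3,-3.9,3.5,0]]]' | tail -4
python3 -m pendant '[[[0.014,-0.005,-0.003,-1.4,-3.8,3.6,1],[0.015,-0.006,-0.003,-1.3,-3.9,3.5,1],[0.013,-0.006,-0.005,-1.3,-3.8,3.6,1],[0.013,-0.007,-0.006,-1.3,-3.8,3.5,1],[0.011,-0.008,-0.007,-1.4,-3.9,3.5,1]]]'
python3 -m pendant '[[[0,0,0,0,0,0,1],[0,0,0,0,0,0,1],[0,0,0,0,0,0,1],[0,0,0,0,0,0,1],[0,0,0,0,0,0,1]]]' | head -3
python3 - <<'E'
from h import *
o=get_obs();c,p=shot("wrist","w10");np.savez("w10.npz",img=c["img"],p=p)
print(o["grip_width"])
print("axes",Rt.from_quat(o["tool_rot"]).as_matrix().round(3).tolist())
# bar: dark component near predicted
q=proj(p,[.5805,-.3495,.113]);print("bar pred",q)
g=(c["img"].astype(int).max(2)<50).astype(np.uint8);n,l,s,ce=cv2.connectedComponentsWithStats(g)
i=l[int(round(q[1])),int(round(q[0]))];print(i,s[i],ce[i])
if i:
    pts=np.argwhere(l==i)[:,::-1]
    W=np.array([onz(p,u,.113) for u in pts]).astype(np.float32);r=cv2.minAreaRect(W*1000);print("rect",r)
cv2.imwrite("pics/w10b.png",cv2.resize(c["img"][:,:,::-1],(768,576),interpolation=cv2.INTER_CUBIC))
E
```

```text
tool_rot: [0.949, 0.262, 0.157, -0.075]
ft_force: [-0.4, -0.4, 0.5]
grip_width: 0.0004
grip_force: 0.0
time: 21.0
position: [0.5803, -0.3493, 0.2206]
tool_rot: [0.994, 0.112, -0.001, 0.001]
ft_force: [0.1, 0.2, 0.3]
grip_width: 0.0424
grip_force: 0.0
time: 21.62
position: [0.5795, -0.3509, 0.2204]
tool_rot: [0.994, 0.113, 0.0, 0.001]
0.08485238603108376
axes [[0.975, 0.224, 0.0], [0.224, -0.975, -0.002], [0.0, 0.002, -1.0]]
bar pred [254.54058416 184.42862957]
313 [248 149  13  68 727] [254.03163686 182.28473177]
rect ((581.2427368164062, -348.7567138671875), (74.18936920166016, 12.941908836364746), 12.52547550201416)
```

```bash
python3 -m pendant '[[[0.002,-0.002,0.025,0,0,0.5,0.4],[0,0,0.03,0,0,0,0.4],[0,0,0.03,0,0,0,0.4],[0,0,0.015,0,0,0,0.4],[0,0,0,0,0,0,0.4]]]'
python3 -m pendant '[[[0,0,0.004,0,0,0,0.4],[0,0,0.004,0,0,0,0.4],[0,0,0.004,0,0,0,0.4],[0,0,0,0,0,0,0.4],[0,0,0,0,0,0,0.4]]]'
python3 - <<'E'
from h import *
c,p=shot("wrist","w11");f=lambda c,v,u,h,w,s:cv2.resize(c["img"][v:v+h,u:u+w,::-1],s,interpolation=cv2.INTER_CUBIC)
cs,q=shot("scene","s11")
cv2.imwrite("pics/v11.png",np.hstack([f(cs,110,190,90,120,(400,300)),f(c,140,155,150,200,(400,300))]))
E
```

```text
time: 22.3
position: [0.5811, -0.3478, 0.1195]
tool_rot: [0.994, 0.109, -0.001, 0.0]
ft_force: [1.4, 0.0, 0.1]
grip_width: 0.0452
grip_force: 0.0
time: 22.92
position: [0.5817, -0.3483, 0.1087]
tool_rot: [0.994, 0.109, 0.0, 0.001]
ft_force: [-0.5, -0.5, 0.1]
grip_width: 0.0347
grip_force: 0.0
```

View pics/v11.png

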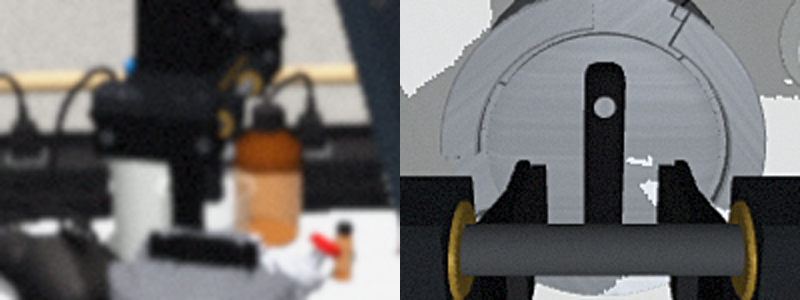

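The fingers straddle the bar symmetrically (the bar runs at x≈605 between tips at 530 and 675 in the crop), still above it. I've now viewed 10 pictures, so I go by numbers from here.

```bash
python3 -m pendant '[[[0,0,0.006,0,0,0,0.4],[0,0,0.006,0,0,0,0.4],[0,0,0.006,0,0,0,0.4],[0,0,0.004,0,0,0,0.4],[0,0,0,0,0,0,0.4]]]' | egrep 'pos|ft'
python3 -m pendant '[[[0,0,0.002,0,0,0,0.4],[0,0,0.002,0,0,0,0.4],[0,0,0.001,0,0,0,0.4],[0,0,0,0,0,0,0.4],[0,0,0,0,0,0,0.4]]]'| egrep 'pos|ft'
```

```text
position: [0.5814, -0.348, 0.0859]
ft_force: [-0.4, 0.5, -0.6]
position: [0.5817, -0.3483, 0.0816]
ft_force: [-0.9, 0.2, -1.3]
```

```bash
python3 -m pendant '[[[0,0,0.001,0,0,0,0.4],[0,0,0.001,0,0,0,0.4],[0,0,0.001,0,0,0,0.4],[0,0,0,0,0,0,0.4],[0,0,0,0,0,0,0.4]]]'| egrep 'pos|ft'
```

```text
position: [0.5817, -0.3482, 0.0785]
ft_force: [0.4, 0.2, 0.0]
```

```bash
python3 -m pendant '[[[0,0,0,0,0,0,0],[0,0,0,0,0,0,0],[0,0,0,0,0,0,0],[0,0,0,0,0,0,0],[0,0,0,0,0,0,0]]]' 40; python3 -c "
from rig import get_obs;o=get_obs();print(o['moment'],o['q'].round(2))"
```

```text
time: 25.52
position: [0.5817, -0.3484, 0.0786]
tool_rot: [0.994, 0.109, 0.0, 0.001]
ft_force: [-0.2, 0.5, -0.8]
grip_width: 0.0135
grip_force: 40.0
[-0.12340622  0.09402147  0.03401047] [-0.7   0.74  1.39 -0.    1.01  0.65]
```

```bash
python3 -m pendant '[[[0,0,0,0,0,-4,0],[0,0,0,0,0,-4,0],[0,0,0,0,0,-4,0],[0,0,0,0,0,-4,0],[0,0,0,0,0,0,0]]]' 40; python3 -c "
from rig import get_obs;o=get_obs();print(o['moment'],o['q'].round(2))"
```

```text
time: 26.15
position: [0.5816, -0.3481, 0.0786]
tool_rot: [0.969, 0.246, 0.0, 0.001]
ft_force: [-0.5, 0.5, 0.6]
grip_width: 0.0135
grip_force: 40.0
[-0.03432939  0.14836644  0.02635168] [-0.7   0.74  1.39 -0.    1.01  0.37]
```

```bash
python3 -m pendant '[[[0,0,0,0,0,-5,0],[0,0,0,0,0,-5,0],[0,0,0,0,0,-5,0],[0,0,0,0,0,-3,0],[0,0,0,0,0,0,0]]]' 40; python3 -c "
from rig import get_obs;o=get_obs();print(o['moment'],o['q'].round(2))"
```

```text
time: 26.78
position: [0.5816, -0.3482, 0.0786]
tool_rot: [0.919, 0.394, -0.0, 0.001]
ft_force: [0.2, 0.3, 1.0]
grip_width: 0.0134
grip_force: 40.0
[-0.01541039  0.14464027  0.04764813] [-0.7   0.74  1.39 -0.    1.01  0.06]
```

```bash
cat > m.py <<'E'
from h import *
o=get_obs();x=Rt.from_quat(o["tool_rot"]).apply([1,0,0]);print("yaw",np.degrees(np.arctan2(x[1],x[0])).round(2),"moment",o["moment"].round(2),"F",o["ft_force"].round(1),"pos",o["position"].round(4),"w",o["grip_width"].round(4),o["time"])
E
python3 -m pendant '[[[0,0,0,0,0,-2,0],[0,0,0,0,0,-2,0],[0,0,0,0,0,0,0],[0,0,0,0,0,0,0],[0,0,0,0,0,0,0]]]' >/dev/null; python3 m.py
python3 -m pendant '[[[0,0,0,0,0,-1,0],[0,0,0,0,0,0,0],[0,0,0,0,0,0,0],[0,0,0,0,0,0,0],[0,0,0,0,0,0,0]]]' >/dev/null; python3 m.py
```

```text
Traceback (most recent call last):
  File "m.py", line 2, in <module>
    o=get_obs();x=Rt.from_quat(o["tool_rot"]).apply([1,0,0]);print("yaw",np.degrees(np.arctan2(x[1],x[0])).round(2),"moment",o["moment"].round(2),"F",o["ft_force"].round(1),"pos",o["position"].round(4),"w",o["grip_width"].round(4),o["time"])
                                                                                                                                                                                                              ^^^^^^^^^^^^^^^^^^^^^
AttributeError: 'float' object has no attribute 'round'
Traceback (most recent call last):
  File "m.py", line 2, in <module>
    o=get_obs();x=Rt.from_quat(o["tool_rot"]).apply([1,0,0]);print("yaw",np.degrees(np.arctan2(x[1],x[0])).round(2),"moment",o["moment"].round(2),"F",o["ft_force"].round(1),"pos",o["position"].round(4),"w",o["grip_width"].round(4),o["time"])
                                                                                                                                                                                                              ^^^^^^^^^^^^^^^^^^^^^
AttributeError: 'float' object has no attribute 'round'
```

```bash
sed -i 's/o\["grip_width"\].round(4)/round(o["grip_width"],4)/' m.py; python3 m.py
python3 -m pendant '[[[0,0,0,0,0,-1,0],[0,0,0,0,0,0,0],[0,0,0,0,0,0,0],[0,0,0,0,0,0,0],[0,0,0,0,0,0,0]]]' >/dev/null; python3 m.py
```

```text
yaw 51.51 moment [-0.01  0.16 -0.03] F [-1.3  0.5  1.3] pos [ 0.5817 -0.3483  0.0786] w 0.0133 28.025
yaw 52.51 moment [-0.    0.12 -0.01] F [-1.  -0.6  1.7] pos [ 0.5817 -0.3483  0.0786] w 0.0136 28.65
```

```bash
python3 -m pendant '[[[0,0,-0.001,0,0,0,0],[0,0,-0.002,0,0,0,0],[0,0,-0.002,0,0,0,0],[0,0,0,0,0,0,0],[0,0,0,0,0,0,0]]]' >/dev/null; python3 m.py
```

```text
yaw 52.51 moment [-0.03  0.13 -0.01] F [-0.6 -0.1 -2.9] pos [ 0.5816 -0.3482  0.0835] w 0.0139 29.275
```

The lid is free: it rose 5 mm with only about 3 N of weight on the wrist. I lift and plan the move to the mat.

```bash
python3 -m pendant '[[[0,0,-0.01,0,0,0,0],[0,0,-0.015,0,0,0,0],[0,0,-0.02,0,0,0,0],[0,0,-0.02,0,0,0,0],[0,0,-0.02,0,0,0,0]]]' >/dev/null; python3 m.py
python3 - <<'E'
from h import *
t=np.load("top0.npz");s=np.load("scene0.npz");M=onz(P(t),(167.1,223.4),.003);print("mat",M,onz(P(s),(252.4,301.5),.003))
plan([*((M+[.46,-.129])/2),.165],Rq(52.5),10)
E
```

```text
yaw 52.51 moment [-0.11  0.11 -0.  ] F [ 0.6 -0.5 -3. ] pos [ 0.5819 -0.3483  0.1707] w 0.0134 29.9
mat [ 0.46372814 -0.11252278] [ 0.45334392 -0.11770589]
[0.011, -0.023, 0.0, 0.0, 0.0, 0.0],
[0.01, -0.024, 0.001, 0.0, 0.0, 0.0],
[0.011, -0.023, 0.0, 0.1, 0.0, 0.0],
[0.011, -0.023, 0.001, -0.0, 0.0, 0.0],
[0.011, -0.024, 0.0, -0.0, 0.0, 0.0]

[0.01, -0.023, 0.001, 0.0, 0.0, 0.0],
[0.011, -0.024, 0.001, 0.0, 0.0, 0.0],
[0.011, -0.023, 0.0, 0.1, 0.1, 0.0],
[0.011, -0.023, 0.001, -0.0, -0.0, 0.0],
[0.01, -0.024, 0.0, -0.0, -0.0, 0.0]
```

Run:
```python
from h import *
for n in("top","scene"):
    c=np.load(n+"0.npz");h=cv2.cvtColor(c["img"],cv2.COLOR_RGB2HSV)
    m=cv2.inRange(h,(105,130,40),(130,255,255));k=[x for x in comps(m,800)];print(n,k)
    nn,l,s,ce=cv2.connectedComponentsWithStats(m)
    for i in range(1,nn):
        if 800<s[i][4]<9000 and s[i][1]>150:
            pts=np.argwhere(l==i)[:,::-1];W=np.array([onz(P(c),u,.003) for u in pts]);print(cv2.minAreaRect((W*1000).astype(np.float32)))
```

```text
top [([137, 188, 73, 74, 3086], [172.6, 224.4])]
((461.0890808105469, -127.54437255859375), (148.2584991455078, 147.2288360595703), 24.683006286621094)
scene [([11, 0, 77, 14, 976], [47.6, 6.0]), ([0, 239, 112, 34, 2733], [60.8, 255.2]), ([205, 272, 91, 59, 4826], [252.4, 301.5])]
((887.882080078125, -56.8670654296875), (265.4402160644531, 109.83878326416016), 30.05986785888672)
((457.87579345703125, -125.6258544921875), (147.33595275878906, 148.51123046875), 24.730833053588867)
```

```bash
python3 -m pendant '[[[0.005,-0.012,0,0,0,0,0],[0.010,-0.023,0,0,0,0,0],[0.010,-0.023,0,0,0,0,0],[0.010,-0.023,0,0,0,0,0],[0.010,-0.023,0,0,0,0,0]]]' >/dev/null
python3 -m pendant '[[[0.010,-0.023,0,0,0,0,0],[0.010,-0.023,0,0,0,0,0],[0.010,-0.023,0,0,0,0,0],[0.010,-0.023,0,0,0,0,0],[0.010,-0.023,0,0,0,0,0]]]' >/dev/null
python3 -m pendant '[[[0.006,-0.012,0.015,0,0,0,0],[0,0,0.025,0,0,0,0],[0,0,0.025,0,0,0,0],[0,0,0.025,0,0,0,0],[0,0,0.02,0,0,0,0]]]' >/dev/null; python3 m.py
```

```text
yaw 52.52 moment [-0.09  0.07 -0.01] F [ 0.2  0.3 -3.9] pos [ 0.4587 -0.1266  0.0573] w 0.0138 31.775
```

```bash
python3 -m pendant '[[[0,0,0.015,0,0,0,0],[0,0,0.01,0,0,0,0],[0,0,0.01,0,0,0,0],[0,0,0.005,0,0,0,0],[0,0,0,0,0,0,0]]]' >/dev/null; python3 m.py
```

```text
yaw 52.51 moment [-0.06  0.12  0.02] F [-0.   0.4 -3.5] pos [ 0.4598 -0.1275  0.0179] w 0.0138 32.4
```

```bash
python3 -m pendant '[[[0,0,0.002,0,0,0,0],[0,0,0.002,0,0,0,0],[0,0,0.001,0,0,0,0],[0,0,0,0,0,0,0],[0,0,0,0,0,0,0]]]' >/dev/null; python3 m.py
```

```text
yaw 52.51 moment [-0.05  0.08 -0.02] F [ 0.5 -0.3 -3.4] pos [ 0.4599 -0.1277  0.0131] w 0.0138 33.025
```

```bash
python3 -m pendant '[[[0,0,0.001,0,0,0,0],[0,0,0.001,0,0,0,0],[0,0,0.001,0,0,0,0],[0,0,0,0,0,0,0],[0,0,0,0,0,0,0]]]' >/dev/null; python3 m.py
```

```text
yaw 52.51 moment [-0.07  0.1  -0.04] F [ 0.3 -0.8 -3. ] pos [ 0.4599 -0.1277  0.01  ] w 0.0141 33.65
```

```bash
python3 -m pendant '[[[0,0,0.001,0,0,0,0],[0,0,0,0,0,0,0],[0,0,0,0,0,0,0],[0,0,0,0,0,0,0],[0,0,0,0,0,0,0]]]' >/dev/null; python3 m.py
```

```text
yaw 52.51 moment [-0.01  0.32  0.  ] F [-1.5  0.3  6.4] pos [ 0.46   -0.1277  0.0095] w 0.014 34.275
```

```bash
python3 -m pendant '[[[0,0,0.001,0,0,0,0],[0,0,0,0,0,0,0],[0,0,0,0,0,0,0],[0,0,0,0,0,0,0],[0,0,0,0,0,0,0]]]' >/dev/null; python3 m.py
```

```text
yaw 52.52 moment [0.06 0.47 0.03] F [-2.1  1.2 15. ] pos [ 0.46   -0.1277  0.0095] w 0.0138 34.9
```

The lid is down on the mat, at z as predicted. I ease the pressure, open slowly and retreat.

```bash
python3 -m pendant '[[[0,0,-0.001,0,0,0,0],[0,0,-0.0005,0,0,0,0],[0,0,0,0,0,0,0.2],[0,0,0,0,0,0,0.35],[0,0,0,0,0,0,0.45]]]' >/dev/null; python3 m.py
python3 -m pendant '[[[0,0,0,0,0,0,0.45],[0,0,-0.01,0,0,0,0.45],[0,0,-0.02,0,0,0,0.45],[0,0,-0.04,0,0,0,0.45],[0,0,-0.05,0,0,0,0.45]]]' >/dev/null; python3 -m pendant '[[[0,0,-0.05,0,0,0,0.45],[-0.04,0,-0.04,0,0,0,0.45],[-0.04,0,-0.03,0,0,0,0.45],[0,0,0,0,0,0,0.45],[0,0,0,0,0,0,0.45]]]' >/dev/null; python3 m.py
python3 - <<'E'
from h import *
c,p=shot("wrist","w20");im=c["img"]
q=proj(p,[.46,-.1277,.044]);g=(im.astype(int).max(2)<55).astype(np.uint8);n,l,s,ce=cv2.connectedComponentsWithStats(g)
i=l[int(round(q[1])),int(round(q[0]))];print(q,i,s[i],ce[i])
if i: print(cv2.minAreaRect(np.array([1000*onz(p,u,.044) for u in np.argwhere(l==i)[:,::-1]]).astype(np.float32)))
h=cv2.cvtColor(im,cv2.COLOR_RGB2HSV);m=cv2.inRange(h,(105,130,40),(130,255,255));print([x for x in comps(m,500)])
c,p=shot("top","t20");print("btn",[x for x in comps(red(c["img"]),5)])
E
```

```text
yaw 52.51 moment [-0.09  0.08 -0.04] F [-0.3 -1.1  0.8] pos [ 0.4599 -0.1276  0.0094] w 0.0299 35.525
yaw 52.47 moment [-0.1   0.16 -0.05] F [ 0.7  0.5 -0.4] pos [ 0.4106 -0.1899  0.2495] w 0.039 36.775
[256.46750067 109.61771413] 228 [252  82  10  57 488] [256.57786885 110.32172131]
((459.1806640625, -128.8829803466797), (71.90387725830078, 12.345882415771484), 52.47401809692383)
[([190, 34, 136, 142, 6969], [256.3, 104.0])]
btn [([280, 192, 9, 9, 66], [284.1, 196.0]), ([350, 193, 5, 5, 20], [351.9, 195.0]), ([272, 245, 4, 4, 10], [273.6, 246.3]), ([464, 270, 6, 6, 21], [466.4, 272.7])]
```

```bash
python3 -c "
from rig import hand_in;print(hand_in())"
```

```text
the job is handed in; nothing more can be done
None
```

I handed the job in at about 37 s: the filter holder is vented and open, and the lid lies grip bar up about 2 mm from the mat's centre; the plunger is back out, the lock pin is down, the gripper is clear, and neither the timer nor the pink vial has shifted (I did not re-measure the other bystanders).

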